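# Swing a robot vacuum's sprung cover to its stop, then hold it open at 60 degrees

## Task

The robot vacuum on the bench has a newly fitted hinge under its white cover: take the cover by its orange pull tab and swing it up gently until you feel it come against its rubber stop. Then ease it back, never letting go because the spring would snap it shut, to 60 degrees open from shut, and finish there still holding it by the tab, so that I can lift out the dust bin. Leave everything else on the bench where it lies.

Things in the scene. Friction and masses are not known exactly. Their poses are not given: they have to be found in the camera images.
- cover (a joint): hinge angle of the vacuum's white cover, rad: 0 shut (level), growing as its free edge rises; 60 degrees is 1.047. Spring and weight shut it: 2 to 6 N at the tab hold it anywhere. It meets a hidden rubber stop somewhere between 1.25 and 1.52, different every time
- pull_tab: orange pull tab, rigid with the cover, mid free edge: 32 wide (its y, parallel to the hinge), 40 long (its x, away from the hinge), 12 thick (z, up when shut). Origin: the place to grip, mid width and thickness, 161 from the hinge axis, 24 out from the cover's edge, 16 from the tip, 78 above the bench when shut; open space round it, and 38 deep below. Pinched by its sides it can pivot in the fingers
- hinge_axis (a point): middle of the cover's hinge axis, 78 above the bench; y lies along the axis, x points level towards the shut tab
- hinge_block: black hinge housing below the fixed top plate at the middle of the vacuum, out of reach; inside is the rubber stop. Past first touch of it the push at the tab grows by about 1.1 N per mm of tab travel; 3 to 5 N is plenty, over 20 N strains the hinge. Origin: middle of the hinge axis
- vacuum: round white robot vacuum standing firmly on the bench, 350 across, shell top 82 high; lidar turret (94 across, to 100 high) on the half near the robot. The far half is the cover, 8 thick, hinged across the middle. Origin: under the centre, on the bench; x points towards the tab
- multimeter: red multimeter lying on its back, 185 x 90 x 44; to be left where it lies
- battery_pack: orange battery pack, 105 x 46 x 44; to be left where it lies
- screwdriver: screwdriver with yellow handle, 200 long; to be left where it lies
- pliers: pliers with blue handles, about 165 long; to be left where it lies
- flux_jar: clear jar with yellow cap, 50 across and 85 high; to be left where it lies
- tape_roll: roll of black tape, 68 across and 19 high; to be left where it lies
- screw_tray: blue two-part screw tray, 130 x 90 x 24; to be left where it lies
- side_brush: three-armed orange side brush, about 160 across; to be left where it lies

How it is judged:
By the outcome, as a careful person would: the job done as asked, in the order asked, and still so for the second after the job is handed in, while the arm keeps its last pose, push and grip.
It also fails if it takes over 51 s, if anything falls off the work surface, if the arm or the gripper's body presses on something with over 40 N, if the wrist force passes 120 N, or if a joint passes its speed limit or range.

## Robot

A 6-joint arm with a two-finger parallel gripper is mounted at the origin on the work surface. World frame = base frame: x ahead of the robot, y to its left, z up, the work surface at z = 0. Lengths are in m, angles in rad, forces in N, time in s.
With the tool pointing down it reaches from about 0.275 to 0.775 m from the base axis. Payload 14.6 kg.
Tool frame: the origin (TCP) lies midway between the tips of the shut fingers; the grasp point (between the pads) lies 19 mm behind it; z points along the fingers, y is the line along which they close (so a half turn about z gives the same grasp; the last joint's range is limited). The gripper opens to 85 mm and grips with 20 to 120 N. Pads are 22 mm wide; open, the fingers measure 114 mm over their backs; the gripper's body (76 mm by 85 mm) begins 54 mm behind the grasp point. The pads swing forward as they close: fully open they stand 13 mm farther back than shut.
Start: joints at [-1.359, 0.263, -0.048, 1.259, 0, 1.415], TCP at [0.188, -0.49, 0.231] pointing down, gripper open.
Joint ranges: [-2.65, 2.65], [-0.89, 1.7], [-1.18, 1.37], [-2.13, 2.11], [-1.35, 1.29], [-3.14, 3.14]. Speed limits (rad/s): [1.89, 1.89, 2.57, 2.79, 3.14, 3.14].

## Interface

Orientations are given as a rotation vector (axis times angle).
In Python, from bench import * gives the robot as it stands. The module is installed in compiled form; this text tells all that it offers.
- The arm moves only by the tool jog_arm, never from a script. Its argument "motion" is a list of rows, each an object with "translation": the shift along the world's x, y, z in mm, a list of three; "turn": the turn about the world's z in rad; "gripper": the closure, from 0 (fully open) to 1 (shut). In form: [{"translation": [tx, ty, tz], "turn": turn, "gripper": gripper}, ...]. A call has 1 to 12 rows; each row shifts and turns the commanded pose from where the row before left it; what a row does not reach is not made up. A row lasts 1/12 s, in which the tool goes at most 41.7 mm and 7.16 degrees, less where a joint would pass 70% of its speed; a pose out of reach is approached as far as the arm can. A call is refused whole if a number of a shift passes 41.7 or a number of a turn 0.125, either way. A call with a gripper value outside its range is refused whole. The fingers move at their own pace and stop on an object; the grip force is fixed at half the most. Time passes only in rows, so rows that do not move let the fingers close. It gives the time, the measured TCP pose, the force, the opening and the grip force at its end, in the units of the state.
- observe(): the state, without advancing time (a new reading comes with each control period).
- read_camera(name): name is "scene" or "top" or "wrist"; returns a dict with "pixels" (400x640x3 uint8, red, green, blue), "camera_matrix" (3x3 intrinsics, pixels), "D" ([k1, k2, p1, p2, k3] as OpenCV has them; the pictures are not rectified), "extrinsics" (4x4, takes a point from world to camera coordinates). Camera axes: x right, y up, looking along -z (the intrinsics and any distortion apply to the point x, -y, -z); pixel columns grow to the right and rows downward; lengths in m; the calibration is good to about 2 mm. A picture is of the moment at which its call begins. There is no depth.
- sign_off(): hands the job in; it is judged then, once.
The state is a dict: "t": time; "q": joint angles; "joint_vel": joint speeds; "joint_torque": joint torques, N m; "eef_pos": TCP position; "tool_rot": TCP orientation; "force": force on the tool from outside, world axes, zero at the start; "wrist_torque": the same for the moment, N m; "width": opening from 0.0 (shut) to 1.0 (fully open); "grip_force": force on a finger pad.
Only numpy, scipy, OpenCV 4.12 (cv2) and the standard library are available. Lean on these libraries where they do the work, as an engineer would, in place of code of your own. Each camera call takes 0.05 s, during which the arm holds its last target. There are 200 camera calls.

## Working session

There is one attempt and no reset: what is moved stays moved. The work goes in short steps, Python scripts to look and compute and a tool call to move; the robot and the scene stay as the last step left them, time stands still between calls to the robot, and variables do not carry over. Pictures are saved under pics/ and viewed, at most 10 in all, crops included, and the job is handed in when it is done.

Besides the shell and the picture viewer there is one more tool, called after ">>>" as name(argument=value, ...) on one line, values as JSON. jog_arm: Moves the arm, as the interface text tells. Its arguments: {"type":"object","properties":{"motion":{"type":"array"}},"required":["motion"]}

```bash
mkdir -p pics; cat > h.py <<'E'
from bench import *
import numpy as np, cv2
def px2ray(c,uv):
    K=np.array(c["camera_matrix"]);D=np.array(c["D"],float);E=np.array(c["extrinsics"])
    n=cv2.undistortPoints(np.array(uv,float).reshape(-1,1,2),K,D).reshape(-1,2)
    d=np.c_[n[:,0],-n[:,1],-np.ones(len(n))]
    R=E[:3,:3];o=-R.T@E[:3,3]
    return o,d@R
def plane(c,uv,z):
    o,d=px2ray(c,uv); return o+d*((z-o[2])/d[:,2])[:,None]
def blobs(c,lo,hi,amin=30):
    hsv=cv2.cvtColor(c["pixels"],cv2.COLOR_RGB2HSV)
    m=cv2.inRange(hsv,lo,hi)
    return [k for k in cv2.findContours(m,cv2.RETR_EXTERNAL,cv2.CHAIN_APPROX_NONE)[0] if cv2.contourArea(k)>amin]
E
python3 - <<'E'
from h import *
s=observe();print({k:np.round(v,3) for k,v in s.items()})
im=[]
for n in("scene","top"):
    c=read_camera(n);im.append(c["pixels"])
    for k in blobs(c,(5,130,120),(18,255,255)):
        r=cv2.minAreaRect(k);print(n,np.round(r[0]),np.round(r[1]),round(r[2]),cv2.contourArea(k),np.round(plane(c,[r[0]],.084 if 0 else .078),3))
    cv2.imwrite(f"pics/{n}.png",im[-1][:,:,::-1])
E
```

```text
{'t': np.float64(0.0), 'q': array([-1.359,  0.264, -0.049,  1.259,  0.   ,  1.416]), 'joint_vel': array([ 0.002, -0.001, -0.001,  0.001,  0.001, -0.002]), 'joint_torque': array([ 3.0000e-03, -6.3762e+01,  3.8456e+01,  1.4000e-02, -0.0000e+00,
       -0.0000e+00]), 'eef_pos': array([ 0.188, -0.49 ,  0.231]), 'tool_rot': array([-3.088, -0.573, -0.   ]), 'force': array([-0.572, -0.237,  0.304]), 'wrist_torque': array([ 0.032,  0.008, -0.03 ]), 'grip_force': np.float64(0.0), 'width': np.float64(1.001)}
scene [ 44. 322.] [37. 85.] 69 833.5 [[ 1.094 -0.756  0.078]]
scene [318. 291.] [12. 53.] 86 493.0 [[0.91  0.059 0.078]]
scene [212. 271.] [14.  6.] 82 60.5 [[ 0.877 -0.295  0.078]]
scene [ 19. 262.] [16. 79.] 31 975.5 [[ 0.913 -0.933  0.078]]
scene [345. 227.] [10. 10.] 79 80.0 [[0.662 0.131 0.078]]
scene [453. 228.] [50. 27.] 85 41.0 [[0.626 0.511 0.078]]
scene [ 48. 196.] [ 8. 14.] 90 54.5 [[ 0.648 -0.968  0.078]]
scene [395. 192.] [28. 14.] 61 152.0 [[0.492 0.305 0.078]]
scene [131. 137.] [27. 39.] 39 463.0 [[ 0.328 -0.774  0.078]]
top [175. 276.] [16.  4.] 45 41.0 [[0.309 0.381 0.078]]
top [154. 271.] [ 4. 16.] 79 36.5 [[0.322 0.441 0.078]]
top [594. 277.] [58. 39.] 88 759.0 [[ 0.333 -0.78   0.078]]
top [170. 255.] [ 3. 16.] 17 36.5 [[0.368 0.399 0.078]]
top [291. 232.] [20. 20.] 90 312.5 [[0.439 0.064 0.078]]
top [208. 225.] [35. 15.] 63 510.0 [[0.453 0.298 0.078]]
top [271. 153.] [13. 11.] 76 121.5 [[0.662 0.129 0.078]]
top [420.  87.] [16.  6.] 63 76.0 [[ 0.865 -0.295  0.078]]
top [298.  82.] [13. 57.] 84 302.0 [[0.872 0.057 0.078]]
```

View pics/top.png

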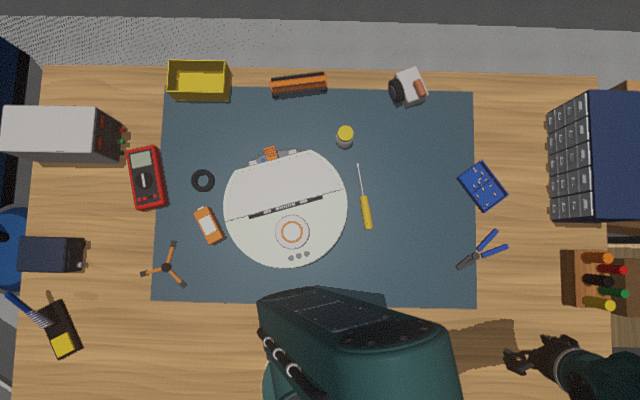

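View pics/scene.png

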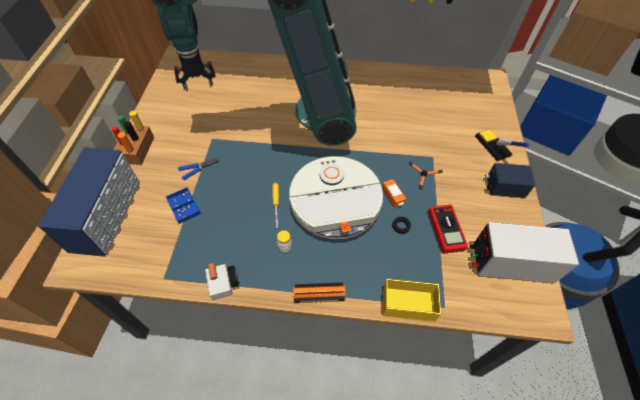

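Top view: vacuum centred near px (287,209), orange tab at (271,153), which is about (0.662, 0.129) m. The tab-to-turret axis is about 16° from world x. I'm moving above the tab.

>>> jog_arm(motion=[{"translation": [20, 26, 0], "turn": -0.02, "gripper": 0}, {"translation": [20, 26, 0], "turn": -0.02, "gripper": 0}, {"translation": [20, 26, 0], "turn": -0.02, "gripper": 0}, {"translation": [20, 26, 0], "turn": -0.02, "gripper": 0}, {"translation": [20, 26, 0], "turn": 0, "gripper": 0}, {"translation": [20, 26, 0], "turn": 0, "gripper": 0}, {"translation": [20, 26, 0], "turn": 0, "gripper": 0}, {"translation": [20, 26, 0], "turn": 0, "gripper": 0}, {"translation": [20, 26, 0], "turn": 0, "gripper": 0}, {"translation": [20, 26, 0], "turn": 0, "gripper": 0}, {"translation": [20, 26, 0], "turn": 0, "gripper": 0}, {"translation": [20, 26, 0], "turn": 0, "gripper": 0}])

```text
t: 1.1
eef_pos: [0.4289, -0.1765, 0.2312]
tool_rot: [-3.109, -0.449, 0.0]
force: [0.6, -1.5, -0.2]
width: 0.999
grip_force: 0.0
```

>>> jog_arm(motion=[{"translation": [20, 26, 0], "turn": 0, "gripper": 0}, {"translation": [20, 26, 0], "turn": 0, "gripper": 0}, {"translation": [20, 26, 0], "turn": 0, "gripper": 0}, {"translation": [20, 26, 0], "turn": 0, "gripper": 0}, {"translation": [20, 26, 0], "turn": 0, "gripper": 0}, {"translation": [20, 26, 0], "turn": 0, "gripper": 0}, {"translation": [20, 26, 0], "turn": 0, "gripper": 0}, {"translation": [20, 26, 0], "turn": 0, "gripper": 0}, {"translation": [20, 26, 0], "turn": 0, "gripper": 0}, {"translation": [20, 26, 0], "turn": 0, "gripper": 0}, {"translation": [10, 10, 0], "turn": 0, "gripper": 0}, {"translation": [0, 0, 0], "turn": 0, "gripper": 0}])

```text
t: 2.1
eef_pos: [0.6396, 0.0943, 0.2299]
tool_rot: [-3.108, -0.453, 0.002]
force: [-0.4, -0.9, 0.7]
width: 1.0
grip_force: 0.0
```

```bash
python3 - <<'E'
from h import *
s=observe();print({k:np.round(s[k],3) for k in("t","eef_pos","tool_rot","force")})
c=read_camera("wrist");cv2.imwrite("pics/w1.png",c["pixels"][:,:,::-1])
for k in blobs(c,(3,130,90),(20,255,255),100):
    r=cv2.minAreaRect(k);b=cv2.boxPoints(r);print(np.round(b).tolist(),np.round(plane(c,b,.084),4).tolist())
E
```

```text
{'t': np.float64(2.1), 'eef_pos': array([0.64 , 0.094, 0.23 ]), 'tool_rot': array([-3.108e+00, -4.530e-01,  2.000e-03]), 'force': array([-0.361, -0.918,  0.725])}
[[618.0, 399.0], [638.0, 372.0], [647.0, 379.0], [627.0, 406.0]] [[0.4847, -0.3478, 0.084], [0.5286, -0.3472, 0.084], [0.5216, -0.3675, 0.084], [0.4767, -0.3688, 0.084]]
[[-0.0, 357.0], [40.0, 357.0], [40.0, 399.0], [0.0, 399.0]] [[0.3368, 0.3862, 0.084], [0.3553, 0.3367, 0.084], [0.2842, 0.3383, 0.084], [0.2627, 0.3916, 0.084]]
[[259.0, 372.0], [263.0, 347.0], [319.0, 354.0], [316.0, 379.0]] [[0.4157, 0.09, 0.084], [0.4513, 0.0946, 0.084], [0.4589, 0.0338, 0.084], [0.4232, 0.0269, 0.084]]
[[15.0, 319.0], [19.0, 316.0], [44.0, 341.0], [40.0, 344.0]] [[0.4015, 0.3649, 0.084], [0.4079, 0.3606, 0.084], [0.382, 0.3322, 0.084], [0.3753, 0.3364, 0.084]]
[[8.0, 303.0], [15.0, 275.0], [22.0, 277.0], [15.0, 305.0]] [[0.4213, 0.3724, 0.084], [0.4606, 0.3633, 0.084], [0.461, 0.3553, 0.084], [0.4217, 0.364, 0.084]]
[[49.0, 230.0], [101.0, 216.0], [124.0, 305.0], [73.0, 318.0]] [[0.5251, 0.3269, 0.084], [0.5547, 0.2777, 0.084], [0.4607, 0.2458, 0.084], [0.4249, 0.2992, 0.084]]
[[262.0, 126.0], [299.0, 126.0], [299.0, 171.0], [262.0, 171.0]] [[0.6779, 0.1506, 0.084], [0.6867, 0.1206, 0.084], [0.6492, 0.11, 0.084], [0.6399, 0.1412, 0.084]]
[[606.0, 0.0], [639.0, 0.0], [639.0, 17.0], [606.0, 17.0]] [[0.8552, -0.0858, 0.084], [0.8656, -0.1135, 0.084], [0.8542, -0.12, 0.084], [0.8439, -0.092, 0.084]]
```

View pics/w1.png

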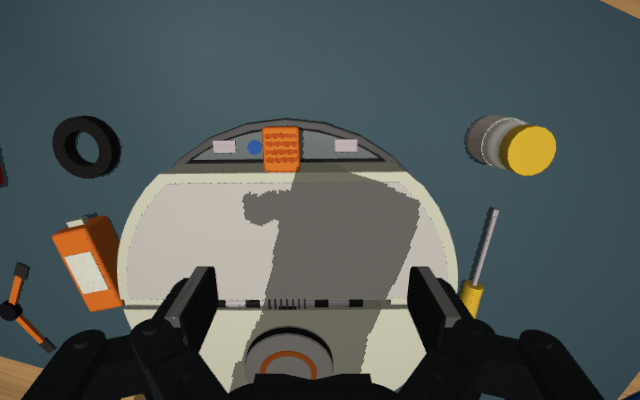

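The wrist view shows the tab at px (262–299, 126–171), so the grip point is about (0.667, 0.131) m with yaw about 16.6°. The hinge seam is level in the image, so the tool is aligned. I'm lining up, closing the fingers partway and descending.

>>> jog_arm(motion=[{"translation": [9, 12, 0], "turn": 0, "gripper": 0.4}, {"translation": [9, 12, 0], "turn": 0, "gripper": 0.4}, {"translation": [9, 12, 0], "turn": 0, "gripper": 0.4}, {"translation": [0, 0, -20], "turn": 0, "gripper": 0.4}, {"translation": [0, 0, -20], "turn": 0, "gripper": 0.4}, {"translation": [0, 0, -20], "turn": 0, "gripper": 0.4}, {"translation": [0, 0, -20], "turn": 0, "gripper": 0.4}, {"translation": [0, 0, -10], "turn": 0, "gripper": 0.4}, {"translation": [0, 0, 0], "turn": 0, "gripper": 0.4}])

```text
t: 2.9
eef_pos: [0.6638, 0.1271, 0.1394]
tool_rot: [-3.109, -0.448, 0.006]
force: [0.2, 0.8, -0.5]
width: 0.598
grip_force: 0.0
```

```bash
python3 - <<'E'
from h import *
s=observe();print({k:np.round(s[k],4) for k in("t","eef_pos","tool_rot","force","wrist_torque","width")})
c=read_camera("wrist");cv2.imwrite("pics/w2.png",c["pixels"][:,:,::-1])
for k in blobs(c,(3,130,90),(20,255,255),1000):
    r=cv2.boundingRect(k);x,y,w,h=r;b=[(x,y),(x+w,y),(x+w,y+h),(x,y+h)];print(b,np.round(plane(c,b,.084),4).tolist())
E
```

```text
{'t': np.float64(2.9), 'eef_pos': array([0.6638, 0.1271, 0.1394]), 'tool_rot': array([-3.1093, -0.4477,  0.0057]), 'force': array([ 0.1839,  0.8275, -0.5462]), 'wrist_torque': array([-0.0372, -0.0575,  0.0667]), 'width': np.float64(0.5976)}
[(17, 280), (103, 280), (103, 387), (17, 387)] [[0.5625, 0.3183, 0.084], [0.5826, 0.2557, 0.084], [0.479, 0.2499, 0.084], [0.4516, 0.3232, 0.084]]
[(283, 193), (333, 193), (333, 253), (283, 253)] [[0.6794, 0.151, 0.084], [0.6881, 0.1213, 0.084], [0.6486, 0.1089, 0.084], [0.6393, 0.1405, 0.084]]
```

View pics/w2.png

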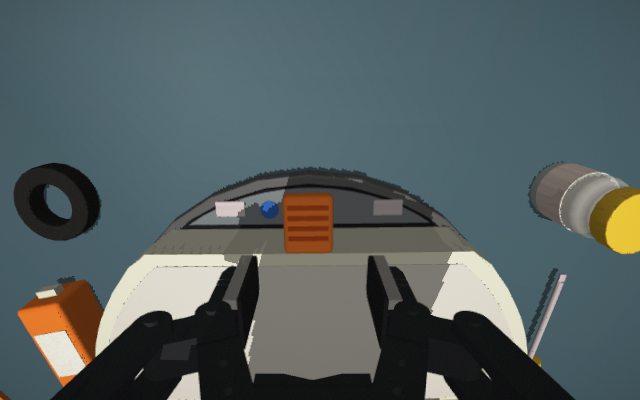

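The tab is at px (283–333, 193–253), centred between the fingers, with clear space round it. I'm correcting by about 4 mm and going down.

>>> jog_arm(motion=[{"translation": [4, 4, 0], "turn": 0, "gripper": 0.4}, {"translation": [0, 0, -15], "turn": 0, "gripper": 0.4}, {"translation": [0, 0, -15], "turn": 0, "gripper": 0.4}, {"translation": [0, 0, -15], "turn": 0, "gripper": 0.4}, {"translation": [0, 0, -15], "turn": 0, "gripper": 0.4}, {"translation": [0, 0, -12], "turn": 0, "gripper": 0.4}, {"translation": [0, 0, -10], "turn": 0, "gripper": 0.4}, {"translation": [0, 0, 0], "turn": 0, "gripper": 0.4}, {"translation": [0, 0, 0], "turn": 0, "gripper": 0.4}])

```text
t: 3.7
eef_pos: [0.6697, 0.132, 0.0599]
tool_rot: [3.109, 0.449, 0.001]
force: [-0.8, -0.1, 0.1]
width: 0.601
grip_force: 0.0
```

>>> jog_arm(motion=[{"translation": [-1, 0, -2], "turn": 0, "gripper": 0.4}, {"translation": [0, 0, 0], "turn": 0, "gripper": 0.6}, {"translation": [0, 0, 0], "turn": 0, "gripper": 0.65}, {"translation": [0, 0, 0], "turn": 0, "gripper": 0.7}, {"translation": [0, 0, 0], "turn": 0, "gripper": 1}, {"translation": [0, 0, 0], "turn": 0, "gripper": 1}, {"translation": [0, 0, 0], "turn": 0, "gripper": 1}, {"translation": [0, 0, 0], "turn": 0, "gripper": 1}])

```text
t: 4.37
eef_pos: [0.6687, 0.1316, 0.0582]
tool_rot: [3.109, 0.449, 0.002]
force: [-1.8, -2.6, 7.0]
width: 0.36
grip_force: 59.3
```

```bash
python3 - <<'E'
from h import *
s=observe();print({k:np.round(s[k],4) for k in("t","eef_pos","tool_rot","force","wrist_torque","width","grip_force")})
u=np.array([np.cos(np.radians(16.4)),np.sin(np.radians(16.4))])*161
p=np.zeros(3)
for i,d in enumerate(range(3,100,3)):
    a=np.radians(d);q=np.r_[u*(np.cos(a)-1),161*np.sin(a)];print(d,np.round(q,1),np.round(q-p,1));p=q
E
```

```text
{'t': np.float64(4.3667), 'eef_pos': array([0.6687, 0.1316, 0.0582]), 'tool_rot': array([3.1087e+00, 4.4880e-01, 1.9000e-03]), 'force': array([-1.7558, -2.5639,  7.006 ]), 'wrist_torque': array([-0.6357,  0.2297,  0.2853]), 'width': np.float64(0.3598), 'grip_force': np.float64(59.3094)}
3 [-0.2 -0.1  8.4] [-0.2 -0.1  8.4]
6 [-0.8 -0.2 16.8] [-0.6 -0.2  8.4]
9 [-1.9 -0.6 25.2] [-1.1 -0.3  8.4]
12 [-3.4 -1.  33.5] [-1.5 -0.4  8.3]
15 [-5.3 -1.5 41.7] [-1.9 -0.6  8.2]
18 [-7.6 -2.2 49.8] [-2.3 -0.7  8.1]
21 [-10.3  -3.   57.7] [-2.7 -0.8  7.9]
24 [-13.4  -3.9  65.5] [-3.1 -0.9  7.8]
27 [-16.8  -5.   73.1] [-3.5 -1.   7.6]
30 [-20.7  -6.1  80.5] [-3.9 -1.1  7.4]
33 [-24.9  -7.3  87.7] [-4.2 -1.2  7.2]
36 [-29.5  -8.7  94.6] [-4.6 -1.3  6.9]
39 [-34.4 -10.1 101.3] [-4.9 -1.4  6.7]
42 [-39.7 -11.7 107.7] [-5.3 -1.5  6.4]
45 [-45.2 -13.3 113.8] [-5.6 -1.6  6.1]
48 [-51.1 -15.  119.6] [-5.9 -1.7  5.8]
51 [-57.3 -16.8 125.1] [-6.1 -1.8  5.5]
54 [-63.7 -18.7 130.3] [-6.4 -1.9  5.1]
57 [-70.3 -20.7 135. ] [-6.7 -2.   4.8]
60 [-77.2 -22.7 139.4] [-6.9 -2.   4.4]
63 [-84.3 -24.8 143.5] [-7.1 -2.1  4. ]
66 [-91.6 -27.  147.1] [-7.3 -2.1  3.6]
69 [-99.1 -29.2 150.3] [-7.5 -2.2  3.2]
72 [-106.7  -31.4  153.1] [-7.6 -2.2  2.8]
75 [-114.5  -33.7  155.5] [-7.8 -2.3  2.4]
78 [-122.3  -36.   157.5] [-7.9 -2.3  2. ]
81 [-130.3  -38.3  159. ] [-8.  -2.3  1.5]
84 [-138.3  -40.7  160.1] [-8.  -2.4  1.1]
87 [-146.4  -43.1  160.8] [-8.1 -2.4  0.7]
90 [-154.4  -45.5  161. ] [-8.1 -2.4  0.2]
93 [-162.5  -47.8  160.8] [-8.1 -2.4 -0.2]
96 [-170.6  -50.2  160.1] [-8.1 -2.4 -0.7]
99 [-178.6  -52.6  159. ] [-8.  -2.4 -1.1]
```

>>> jog_arm(motion=[{"translation": [0, 0, 4], "turn": 0, "gripper": 1}, {"translation": [0, 0, 4], "turn": 0, "gripper": 1}, {"translation": [-1, 0, 9], "turn": 0, "gripper": 1}, {"translation": [-1, 0, 8], "turn": 0, "gripper": 1}, {"translation": [-1, -1, 8], "turn": 0, "gripper": 1}, {"translation": [-2, -1, 8], "turn": 0, "gripper": 1}, {"translation": [-3, 0, 9], "turn": 0, "gripper": 1}, {"translation": [-2, -1, 8], "turn": 0, "gripper": 1}, {"translation": [-3, -1, 7], "turn": 0, "gripper": 1}, {"translation": [-4, -1, 8], "turn": 0, "gripper": 1}, {"translation": [-4, -1, 8], "turn": 0, "gripper": 1}])

```text
t: 5.28
eef_pos: [0.6471, 0.1252, 0.1389]
tool_rot: [3.108, 0.448, -0.0]
force: [1.6, -9.8, -7.2]
width: 0.367
grip_force: 60.1
```

>>> jog_arm(motion=[{"translation": [-4, -2, 7], "turn": 0, "gripper": 1}, {"translation": [-5, -2, 7], "turn": 0, "gripper": 1}, {"translation": [-5, -1, 7], "turn": 0, "gripper": 1}, {"translation": [-5, -2, 6], "turn": 0, "gripper": 1}, {"translation": [-6, -2, 6], "turn": 0, "gripper": 1}, {"translation": [-6, -2, 6], "turn": 0, "gripper": 1}, {"translation": [-6, -2, 6], "turn": 0, "gripper": 1}])

```text
t: 5.87
eef_pos: [0.6096, 0.1134, 0.1839]
tool_rot: [-3.108, -0.45, -0.0]
force: [1.0, 5.2, -8.5]
width: 0.363
grip_force: 60.0
```

```bash
cat > fit.py <<'E'
from h import *
s=observe();th=np.radians(16.4);u=np.array([np.cos(th),np.sin(th),0]);v=np.array([-u[1],u[0],0])
d=(s["eef_pos"]-[.6687,.1316,.0582])*1000;x=161+d@u;z=d[2];a=np.arctan2(z,x);t=-np.sin(a)*u+np.cos(a)*np.array([0,0,1]);r=np.cos(a)*u+np.sin(a)*np.array([0,0,1])
F=s["force"];print("t",s["t"],"deg",np.degrees(a).round(2),"r",np.hypot(x,z).round(2),"lat",(d@v).round(2),"Ftan,rad,lat",np.round([F@t,F@r,F@v],2),"tau",np.round(s["wrist_torque"],2),np.round(s["eef_pos"],4),s["width"].round(3))
E
python3 fit.py
```

```text
Traceback (most recent call last):
  File "fit.py", line 4, in <module>
    F=s["force"];print("t",s["t"],"deg",np.degrees(a).round(2),"r",np.hypot(x,z).round(2),"lat",(d@v).round(2),"Ftan,rad,lat",np.round([F@t,F@r,F@v],2),"tau",np.round(s["wrist_torque"],2),np.round(s["eef_pos"],4),s["width"].round(3))
                                                                                                                                                                                                                     ^^^^^^^^^^^^^^^^
AttributeError: 'float' object has no attribute 'round'
```

```bash
sed -i 's/s\["width"\].round(3)/round(float(s["width"]),3)/' fit.py; python3 fit.py
```

```text
t 5.8667 deg 51.74 r 160.08 lat -0.75 Ftan,rad,lat [-7.19 -5.14  4.69] tau [ 0.83 -0.69  0.3 ] [0.6096 0.1134 0.1839] 0.363
```

>>> jog_arm(motion=[{"translation": [-6, -1, 5], "turn": 0, "gripper": 1}, {"translation": [-6, -2, 5], "turn": 0, "gripper": 1}, {"translation": [-7, -2, 5], "turn": 0, "gripper": 1}, {"translation": [-5, -1, 3], "turn": 0, "gripper": 1}, {"translation": [0, 0, 0], "turn": 0, "gripper": 1}])

```text
t: 6.28
eef_pos: [0.5848, 0.106, 0.2015]
tool_rot: [3.108, 0.448, -0.002]
force: [0.9, -4.8, -14.0]
width: 0.361
grip_force: 62.4
```

```bash
python3 fit.py
```

```text
t 6.2833 deg 62.91 r 160.96 lat -0.86 Ftan,rad,lat [ -5.94 -12.73  -4.86] tau [-0.89 -0.51  0.25] [0.5848 0.106  0.2015] 0.361
```

>>> jog_arm(motion=[{"translation": [-5, -2, 2], "turn": 0, "gripper": 1}, {"translation": [-5, -1, 1], "turn": 0, "gripper": 1}, {"translation": [-5, -2, 2], "turn": 0, "gripper": 1}, {"translation": [0, 0, 0], "turn": 0, "gripper": 1}])

```text
t: 6.62
eef_pos: [0.5715, 0.1018, 0.2077]
tool_rot: [3.109, 0.449, 0.005]
force: [6.6, 2.9, -1.7]
width: 0.357
grip_force: 63.2
```

```bash
python3 fit.py
```

```text
t 6.6167 deg 68.37 r 160.87 lat -1.11 Ftan,rad,lat [-7.26  1.01  0.95] tau [ 0.18 -1.68  0.39] [0.5715 0.1018 0.2077] 0.357
```

>>> jog_arm(motion=[{"translation": [-4, -1, 1], "turn": 0, "gripper": 1}, {"translation": [-4, -1, 2], "turn": 0, "gripper": 1}, {"translation": [0, 0, 0], "turn": 0, "gripper": 1}])

```text
t: 6.87
eef_pos: [0.5639, 0.0996, 0.2106]
tool_rot: [3.108, 0.448, 0.005]
force: [6.1, -2.2, 0.2]
width: 0.363
grip_force: 63.1
```

```bash
python3 fit.py
```

```text
t 6.8667 deg 71.37 r 160.82 lat -1.13 Ftan,rad,lat [-4.85  1.86 -3.82] tau [-0.41 -1.54  0.28] [0.5639 0.0996 0.2106] 0.363
```

>>> jog_arm(motion=[{"translation": [-2, -1, 0], "turn": 0, "gripper": 1}, {"translation": [0, 0, 0], "turn": 0, "gripper": 1}])

```text
t: 7.03
eef_pos: [0.5628, 0.0992, 0.211]
tool_rot: [-3.109, -0.449, -0.008]
force: [8.2, 2.7, 4.5]
width: 0.359
grip_force: 63.7
```

```bash
python3 fit.py
```

```text
t 7.0333 deg 71.78 r 160.85 lat -1.22 Ftan,rad,lat [-6.78  6.93  0.24] tau [ 0.58 -2.22  0.26] [0.5628 0.0992 0.211 ] 0.359
```

>>> jog_arm(motion=[{"translation": [-2, 0, 2], "turn": 0, "gripper": 1}, {"translation": [0, 0, 0], "turn": 0, "gripper": 1}])

```text
t: 7.2
eef_pos: [0.56, 0.0984, 0.2121]
tool_rot: [3.108, 0.448, 0.003]
force: [7.4, -3.0, -4.3]
width: 0.362
grip_force: 62.6
```

```bash
python3 fit.py
```

```text
t 7.2 deg 72.91 r 160.99 lat -1.13 Ftan,rad,lat [-7.22 -2.27 -4.99] tau [-0.52 -1.85 -0.08] [0.56   0.0984 0.2121] 0.362
```

>>> jog_arm(motion=[{"translation": [-2, -1, 1], "turn": 0, "gripper": 1}, {"translation": [0, 0, 0], "turn": 0, "gripper": 1}])

```text
t: 7.37
eef_pos: [0.5577, 0.0977, 0.2128]
tool_rot: [3.109, 0.449, 0.002]
force: [5.8, -1.2, -4.8]
width: 0.365
grip_force: 62.4
```

```bash
python3 fit.py
```

```text
t 7.3667 deg 73.8 r 161.01 lat -1.19 Ftan,rad,lat [-6.34 -3.18 -2.74] tau [-0.23 -1.63  0.27] [0.5577 0.0977 0.2128] 0.365
```

>>> jog_arm(motion=[{"translation": [-2, 0, 0], "turn": 0, "gripper": 1}, {"translation": [0, 0, 0], "turn": 0, "gripper": 1}])

```text
t: 7.53
eef_pos: [0.5562, 0.0973, 0.2132]
tool_rot: [3.108, 0.448, 0.004]
force: [7.3, -5.8, -1.0]
width: 0.359
grip_force: 62.6
```

```bash
python3 fit.py
```

```text
t 7.5333 deg 74.35 r 160.94 lat -1.19 Ftan,rad,lat [-5.43  0.52 -7.59] tau [-0.95 -1.7   0.23] [0.5562 0.0973 0.2132] 0.359
```

>>> jog_arm(motion=[{"translation": [-2, -1.5, 0.5], "turn": 0, "gripper": 1}, {"translation": [0, 0, 0], "turn": 0, "gripper": 1}])

```text
t: 7.7
eef_pos: [0.5541, 0.0965, 0.2138]
tool_rot: [-3.109, -0.449, -0.005]
force: [5.1, 1.2, 0.5]
width: 0.364
grip_force: 62.7
```

```bash
python3 fit.py
```

```text
t 7.7 deg 75.19 r 160.96 lat -1.31 Ftan,rad,lat [-4.89  1.81 -0.31] tau [ 0.16 -1.55  0.36] [0.5541 0.0965 0.2138] 0.364
```

>>> jog_arm(motion=[{"translation": [-2, -0.5, 0.5], "turn": 0, "gripper": 1}, {"translation": [0, 0, 0], "turn": 0, "gripper": 1}])

```text
t: 7.87
eef_pos: [0.5521, 0.0959, 0.2143]
tool_rot: [3.109, 0.449, 0.005]
force: [5.9, 0.6, 0.3]
width: 0.359
grip_force: 62.5
```

```bash
python3 fit.py
```

```text
t 7.8667 deg 75.95 r 160.95 lat -1.32 Ftan,rad,lat [-5.64  1.67 -1.06] tau [-0.02 -1.62  0.32] [0.5521 0.0959 0.2143] 0.359
```

>>> jog_arm(motion=[{"translation": [-2, -0.5, 0.5], "turn": 0, "gripper": 1}, {"translation": [0, 0, 0], "turn": 0, "gripper": 1}])

```text
t: 8.03
eef_pos: [0.5502, 0.0953, 0.2148]
tool_rot: [3.109, 0.449, 0.005]
force: [5.9, -0.7, 0.6]
width: 0.356
grip_force: 62.4
```

```bash
python3 fit.py
```

```text
t 8.0333 deg 76.69 r 160.95 lat -1.31 Ftan,rad,lat [-5.18  1.81 -2.31] tau [-0.05 -1.68  0.24] [0.5502 0.0953 0.2148] 0.356
```

Smooth so far: the tangential force is about 5.2 N with no stop yet. I'm carrying on in the same steps.

>>> jog_arm(motion=[{"translation": [-2, -1, 0.5], "turn": 0, "gripper": 1}, {"translation": [0, 0, 0], "turn": 0, "gripper": 1}])

```text
t: 8.2
eef_pos: [0.5481, 0.0947, 0.2154]
tool_rot: [-3.109, -0.449, -0.005]
force: [6.7, 2.4, 0.3]
width: 0.362
grip_force: 62.4
```

```bash
python3 fit.py
```

```text
t 8.2 deg 77.49 r 160.99 lat -1.37 Ftan,rad,lat [-6.93  1.83  0.43] tau [ 0.4  -1.65  0.23] [0.5481 0.0947 0.2154] 0.362
```

>>> jog_arm(motion=[{"translation": [-2, -0.5, 0.5], "turn": 0, "gripper": 1}, {"translation": [0, 0, 0], "turn": 0, "gripper": 1}])

```text
t: 8.37
eef_pos: [0.5461, 0.0941, 0.2159]
tool_rot: [-3.109, -0.449, -0.005]
force: [6.0, 1.0, -0.0]
width: 0.362
grip_force: 62.3
```

```bash
python3 fit.py
```

```text
t 8.3667 deg 78.24 r 161.04 lat -1.38 Ftan,rad,lat [-5.88  1.21 -0.76] tau [ 0.34 -1.66  0.13] [0.5461 0.0941 0.2159] 0.362
```

>>> jog_arm(motion=[{"translation": [-2, -0.5, 0.5], "turn": 0, "gripper": 1}, {"translation": [0, 0, 0], "turn": 0, "gripper": 1}])

```text
t: 8.53
eef_pos: [0.5442, 0.0935, 0.2163]
tool_rot: [3.109, 0.448, 0.005]
force: [6.3, 1.2, 0.4]
width: 0.359
grip_force: 62.2
```

```bash
python3 fit.py
```

```text
t 8.5333 deg 78.98 r 161.08 lat -1.39 Ftan,rad,lat [-6.23  1.67 -0.59] tau [ 0.24 -1.73 -0.15] [0.5442 0.0935 0.2163] 0.359
```

>>> jog_arm(motion=[{"translation": [-2, -0.5, 0.5], "turn": 0, "gripper": 1}, {"translation": [0, 0, 0], "turn": 0, "gripper": 1}])

```text
t: 8.7
eef_pos: [0.5421, 0.0929, 0.2167]
tool_rot: [3.109, 0.448, 0.004]
force: [6.6, -0.2, -1.4]
width: 0.36
grip_force: 61.9
```

```bash
python3 fit.py
```

```text
t 8.7 deg 79.76 r 161.1 lat -1.36 Ftan,rad,lat [-6.45 -0.3  -2.05] tau [ 0.18 -1.75 -0.19] [0.5421 0.0929 0.2167] 0.36
```

>>> jog_arm(motion=[{"translation": [-2, -0.5, 0.5], "turn": 0, "gripper": 1}, {"translation": [0, 0, 0], "turn": 0, "gripper": 1}])

```text
t: 8.87
eef_pos: [0.54, 0.0923, 0.2172]
tool_rot: [3.109, 0.448, 0.004]
force: [5.9, -1.8, -1.6]
width: 0.365
grip_force: 61.6
```

```bash
python3 fit.py
```

```text
t 8.8667 deg 80.54 r 161.15 lat -1.37 Ftan,rad,lat [-5.38 -0.72 -3.36] tau [ 0.01 -1.74 -0.26] [0.54   0.0923 0.2172] 0.365
```

>>> jog_arm(motion=[{"translation": [-2, -1, 0], "turn": 0, "gripper": 1}, {"translation": [0, 0, 0], "turn": 0, "gripper": 1}])

```text
t: 9.03
eef_pos: [0.5382, 0.0917, 0.2174]
tool_rot: [-3.109, -0.448, -0.005]
force: [5.8, 1.6, 1.9]
width: 0.358
grip_force: 61.8
```

```bash
python3 fit.py
```

```text
t 9.0333 deg 81.25 r 161.09 lat -1.45 Ftan,rad,lat [-5.66  2.77 -0.14] tau [ 0.61 -1.45 -0.19] [0.5382 0.0917 0.2174] 0.358
```

>>> jog_arm(motion=[{"translation": [-2, -0.5, 0.5], "turn": 0, "gripper": 1}, {"translation": [0, 0, 0], "turn": 0, "gripper": 1}])

```text
t: 9.2
eef_pos: [0.5361, 0.091, 0.2178]
tool_rot: [-3.109, -0.448, -0.004]
force: [5.9, 0.6, 1.1]
width: 0.362
grip_force: 61.5
```

```bash
python3 fit.py
```

```text
t 9.2 deg 82.05 r 161.13 lat -1.47 Ftan,rad,lat [-5.66  1.86 -1.08] tau [ 0.28 -1.55 -0.14] [0.5361 0.091  0.2178] 0.362
```

>>> jog_arm(motion=[{"translation": [-2, -0.5, 0.5], "turn": 0, "gripper": 1}, {"translation": [0, 0, 0], "turn": 0, "gripper": 1}])

```text
t: 9.37
eef_pos: [0.5342, 0.0905, 0.2181]
tool_rot: [3.109, 0.449, 0.005]
force: [9.1, 0.1, -3.5]
width: 0.359
grip_force: 61.0
```

```bash
python3 fit.py
```

```text
t 9.3667 deg 82.75 r 161.22 lat -1.49 Ftan,rad,lat [-9.12 -2.35 -2.48] tau [ 0.14 -2.12  0.25] [0.5342 0.0905 0.2181] 0.359
```

>>> jog_arm(motion=[{"translation": [-2, -0.5, 0], "turn": 0, "gripper": 1}, {"translation": [0, 0, 0], "turn": 0, "gripper": 1}])

```text
t: 9.53
eef_pos: [0.5325, 0.0899, 0.2183]
tool_rot: [3.109, 0.449, 0.006]
force: [8.1, 0.1, -0.7]
width: 0.361
grip_force: 60.9
```

```bash
python3 fit.py
```

```text
t 9.5333 deg 83.39 r 161.18 lat -1.5 Ftan,rad,lat [-7.8   0.24 -2.23] tau [ 0.08 -2.08  0.28] [0.5325 0.0899 0.2183] 0.361
```

>>> jog_arm(motion=[{"translation": [0, 0, 0], "turn": 0, "gripper": 1}])

```text
t: 9.62
eef_pos: [0.5326, 0.09, 0.2183]
tool_rot: [3.109, 0.449, 0.006]
force: [8.1, -0.0, 0.0]
width: 0.364
grip_force: 60.9
```

```bash
python3 fit.py
```

```text
t 9.6167 deg 83.35 r 161.18 lat -1.53 Ftan,rad,lat [-7.71  0.9  -2.29] tau [ 0.13 -2.03  0.26] [0.5326 0.09   0.2183] 0.364
```

>>> jog_arm(motion=[{"translation": [-1, -0.5, 0], "turn": 0, "gripper": 1}, {"translation": [0, 0, 0], "turn": 0, "gripper": 1}])

```text
t: 9.78
eef_pos: [0.5318, 0.0897, 0.2184]
tool_rot: [-3.109, -0.449, -0.007]
force: [9.3, 2.8, -0.8]
width: 0.352
grip_force: 61.1
```

```bash
python3 fit.py
```

```text
t 9.7833 deg 83.65 r 161.19 lat -1.56 Ftan,rad,lat [-9.77  0.28  0.01] tau [ 0.48 -2.46  0.3 ] [0.5318 0.0897 0.2184] 0.352
```

>>> jog_arm(motion=[{"translation": [-1, 0, 0], "turn": 0, "gripper": 1}, {"translation": [0, 0, 0], "turn": 0, "gripper": 1}])

```text
t: 9.95
eef_pos: [0.5308, 0.0894, 0.2185]
tool_rot: [3.109, 0.449, 0.007]
force: [8.8, -0.1, 1.3]
width: 0.362
grip_force: 60.9
```

```bash
python3 fit.py
```

```text
t 9.95 deg 84.01 r 161.16 lat -1.53 Ftan,rad,lat [-8.2   2.13 -2.53] tau [-0.01 -2.08  0.23] [0.5308 0.0894 0.2185] 0.362
```

>>> jog_arm(motion=[{"translation": [-1.5, -0.5, 0], "turn": 0, "gripper": 1}, {"translation": [0, 0, 0], "turn": 0, "gripper": 1}, {"translation": [0, 0, 0], "turn": 0, "gripper": 1}])

```text
t: 10.2
eef_pos: [0.5298, 0.0891, 0.2186]
tool_rot: [3.109, 0.449, 0.008]
force: [10.2, 0.7, 1.2]
width: 0.367
grip_force: 60.9
```

```bash
python3 fit.py
```

```text
t 10.2 deg 84.4 r 161.22 lat -1.54 Ftan,rad,lat [-9.81  2.12 -2.24] tau [ 0.33 -2.66  0.27] [0.5298 0.0891 0.2186] 0.367
```

>>> jog_arm(motion=[{"translation": [-1, -0.5, 0], "turn": 0, "gripper": 1}, {"translation": [0, 0, 0], "turn": 0, "gripper": 1}, {"translation": [0, 0, 0], "turn": 0, "gripper": 1}])

```text
t: 10.45
eef_pos: [0.529, 0.0889, 0.2188]
tool_rot: [-3.109, -0.449, -0.009]
force: [12.4, 3.5, 1.0]
width: 0.36
grip_force: 61.0
```

```bash
python3 fit.py
```

```text
t 10.45 deg 84.68 r 161.29 lat -1.57 Ftan,rad,lat [-12.76   2.17  -0.13] tau [ 0.72 -2.99  0.2 ] [0.529  0.0889 0.2188] 0.36
```

The push grows past about 83.5°: tangential force rose from about 5.6 N to about 12.8 N, so the cover is against its stop. Easing back along the arc.

>>> jog_arm(motion=[{"translation": [4, 1, -0.5], "turn": 0, "gripper": 1}, {"translation": [4, 1, -0.5], "turn": 0, "gripper": 1}, {"translation": [4, 1, -1], "turn": 0, "gripper": 1}, {"translation": [4, 1, -1], "turn": 0, "gripper": 1}, {"translation": [4, 1, -1], "turn": 0, "gripper": 1}, {"translation": [4, 1, -1], "turn": 0, "gripper": 1}, {"translation": [4, 1, -1], "turn": 0, "gripper": 1}, {"translation": [4, 1.5, -1.5], "turn": 0, "gripper": 1}, {"translation": [0, 0, 0], "turn": 0, "gripper": 1}])

```text
t: 11.2
eef_pos: [0.5596, 0.0981, 0.2109]
tool_rot: [-3.107, -0.45, -0.004]
force: [1.4, 7.3, 10.4]
width: 0.365
grip_force: 59.8
```

```bash
python3 fit.py
```

```text
t 11.2 deg 72.94 r 159.74 lat -1.34 Ftan,rad,lat [-0.25 10.94  6.6 ] tau [1.16 0.21 0.28] [0.5596 0.0981 0.2109] 0.365
```

>>> jog_arm(motion=[{"translation": [4, 1.5, 0], "turn": 0, "gripper": 1}, {"translation": [4, 1.5, -1], "turn": 0, "gripper": 1}, {"translation": [4, 1.5, -1.5], "turn": 0, "gripper": 1}, {"translation": [4, 1, -1.5], "turn": 0, "gripper": 1}, {"translation": [4, 1, -2], "turn": 0, "gripper": 1}, {"translation": [4, 1, -2], "turn": 0, "gripper": 1}, {"translation": [2, 1, -1], "turn": 0, "gripper": 1}, {"translation": [0, 0, 0], "turn": 0, "gripper": 1}])

```text
t: 11.87
eef_pos: [0.5852, 0.1059, 0.2003]
tool_rot: [-3.108, -0.45, 0.001]
force: [-0.8, 4.7, -1.7]
width: 0.358
grip_force: 60.4
```

```bash
python3 fit.py
```

```text
t 11.8667 deg 62.6 r 160.03 lat -1.04 Ftan,rad,lat [-1.3  -1.23  4.75] tau [0.62 0.65 0.37] [0.5852 0.1059 0.2003] 0.358
```

>>> jog_arm(motion=[{"translation": [3, 1, -1.5], "turn": 0, "gripper": 1}, {"translation": [3, 1, -2], "turn": 0, "gripper": 1}, {"translation": [0, 0, 0], "turn": 0, "gripper": 1}, {"translation": [0, 0, 0], "turn": 0, "gripper": 1}])

```text
t: 12.2
eef_pos: [0.5908, 0.1077, 0.1971]
tool_rot: [-3.109, -0.449, 0.0]
force: [-1.9, 4.6, 0.4]
width: 0.36
grip_force: 60.9
```

```bash
python3 fit.py; python3 - <<'E'
from h import *
for n in("scene","top"):
    c=read_camera(n);im=c["pixels"][:,:,::-1]
    a=im[140:260,260:400] if n=="scene" else im[130:290,200:370]
    cv2.imwrite(f"pics/e_{n}.png",cv2.resize(a,None,fx=4,fy=3.5 if n=="top" else 4))
E
```

```text
t 12.2 deg 60.2 r 160.06 lat -0.98 Ftan,rad,lat [0.63 0.05 4.96] tau [0.56 1.   0.34] [0.5908 0.1077 0.1971] 0.36
```

View pics/e_scene.png

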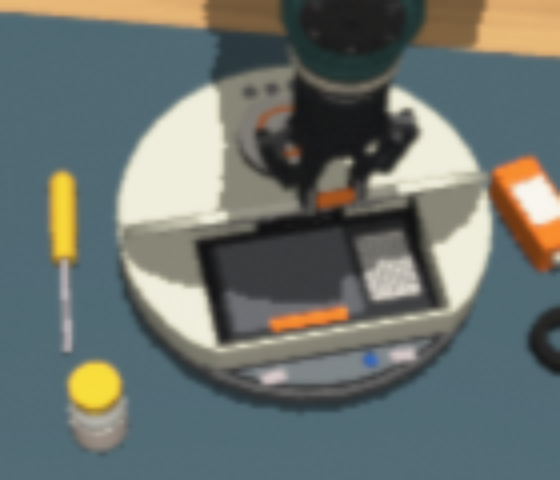

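The scene view shows the cover raised and the bin exposed. The tab, at crop px (335,198), is still in the fingers. I'm cross-checking the angle with the wrist camera.

```bash
python3 - <<'E'
from h import *
c=read_camera("wrist");im=c["pixels"][:,:,::-1].copy()
K=np.array(c["camera_matrix"]);D=np.array(c["D"],float);E=np.array(c["extrinsics"])
th=np.radians(16.4);u=np.array([np.cos(th),np.sin(th),0]);v=np.array([-u[1],u[0],0]);Z=np.array([0,0,1.])
H=np.array([.6684,.1317,.078])-.161*u
for d,col in((55,(255,0,0)),(60,(0,255,0)),(65,(255,0,255))):
    a=np.radians(d);r=np.cos(a)*u+np.sin(a)*Z;n=-np.sin(a)*u+np.cos(a)*Z
    P=[H+.177*r+h*n+s*v for h,s in((.006,-.016),(.006,.016),(-.006,.016),(-.006,-.016))]
    q=np.array([E[:3,:3]@p+E[:3,3] for p in P])*[1,-1,-1]
    uv=cv2.projectPoints(q,np.zeros(3),np.zeros(3),K,D)[0].reshape(-1,2);print(d,uv.round().tolist())
    cv2.polylines(im,[uv.round().astype(int)],True,col,1)
im2=np.hstack([c["pixels"][120:,180:460,::-1],im[120:,180:460]])
cv2.imwrite("pics/w3.png",cv2.resize(im2,None,fx=1.4,fy=1.4))
E
```

```text
55 [[352.0, 271.0], [269.0, 271.0], [270.0, 240.0], [351.0, 240.0]]
60 [[352.0, 312.0], [268.0, 312.0], [269.0, 280.0], [352.0, 280.0]]
65 [[353.0, 354.0], [267.0, 354.0], [268.0, 322.0], [352.0, 322.0]]
```

View pics/w3.png

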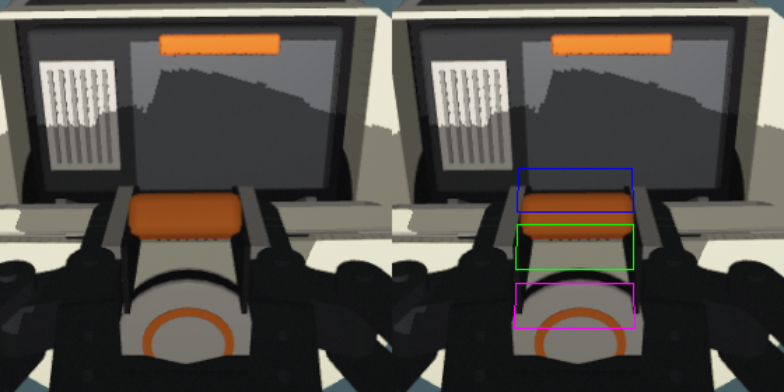

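```bash
python3 - <<'E'
from h import *
c=read_camera("wrist");s=observe()
E=np.array(c["extrinsics"]);E1=E.copy()
dp=np.array([.6396,.0943,.2299])-s["eef_pos"];E1[:3,3]=E[:3,3]-E[:3,:3]@dp
im1=cv2.imread("pics/w1.png")[:,:,::-1].copy();c1=dict(c,pixels=im1,extrinsics=E1)
for cc in(c1,c):
    for k in blobs(cc,(3,100,60),(20,255,255),60):
        x,y,w,h=cv2.boundingRect(k)
        if 200<x<380: print((x,y,w,h),"top edge mid on z=.1,.084",plane(cc,[(x+w/2,y)],.1).round(4),plane(cc,[(x+w/2,y)],.084).round(4))
th=np.radians(16.4);u=np.array([np.cos(th),np.sin(th),0]);v=np.array([-u[1],u[0],0]);Z=np.array([0,0,1.])
H=np.array([.6684,.1317,.078])-.161*u
for n in("scene","top"):
    c=read_camera(n);K=np.array(c["camera_matrix"]);D=np.array(c["D"],float);E=np.array(c["extrinsics"])
    for d in(0,55,57.5,60,62.5):
        a=np.radians(d);r=np.cos(a)*u+np.sin(a)*Z;nn=-np.sin(a)*u+np.cos(a)*Z
        P=[H+.177*r+h*nn+q*v for h in(.006,-.006) for q in(-.016,.016)]
        q=np.array([E[:3,:3]@p+E[:3,3] for p in P])*[1,-1,-1]
        print(n,d,cv2.projectPoints(q,np.zeros(3),np.zeros(3),K,D)[0].reshape(-1,2).mean(0).round(1))
    for k in blobs(c,(3,110,80),(20,255,255),5):
        x,y,w,h=cv2.boundingRect(k)
        if 250<x<370 and 130<y<260: print(n,(x,y,w,h))
E
```

```text
(260, 351, 57, 29) top edge mid on z=.1,.084 [[0.469 0.07  0.1  ]] [[0.4543 0.0671 0.084 ]]
(262, 126, 39, 47) top edge mid on z=.1,.084 [[0.6849 0.1338 0.1   ]] [[0.6828 0.1347 0.084 ]]
(281, 340, 66, 35) top edge mid on z=.1,.084 [[0.4686 0.0706 0.1   ]] [[0.4551 0.0666 0.084 ]]
(272, 257, 81, 35) top edge mid on z=.1,.084 [[0.5476 0.0953 0.1   ]] [[0.5394 0.0928 0.084 ]]
(293, 143, 88, 17) top edge mid on z=.1,.084 [[0.6398 0.1042 0.1   ]] [[0.6377 0.1024 0.084 ]]
scene 0 [346.4 232.1]
scene 55 [344.2 190.8]
scene 57.5 [343.9 188.5]
scene 60 [343.5 186.2]
scene 62.5 [343.2 184. ]
scene (327, 217, 20, 6)
scene (339, 187, 10, 5)
top 0 [268.3 145.2]
top 55 [268.5 159.7]
top 57.5 [269.  161.9]
top 60 [269.4 164.1]
top 62.5 [269.9 166.4]
top (285, 221, 18, 22)
```

Two views agree that the tab sits at about 57.3° rather than 60°, because it crept a few mm in the pads. I'm raising it by about 2.7° and measuring again.

>>> jog_arm(motion=[{"translation": [-2, -0.5, 1.5], "turn": 0, "gripper": 1}, {"translation": [-2, 0, 1], "turn": 0, "gripper": 1}, {"translation": [-2, -0.5, 1.5], "turn": 0, "gripper": 1}, {"translation": [0, 0, 0], "turn": 0, "gripper": 1}, {"translation": [0, 0, 0], "turn": 0, "gripper": 1}])

```text
t: 12.92
eef_pos: [0.5847, 0.106, 0.2011]
tool_rot: [3.109, 0.448, -0.001]
force: [0.6, -3.5, -11.3]
width: 0.358
grip_force: 60.9
```

```bash
cat > ang.py <<'E'
from h import *
th=np.radians(16.4);u=np.array([np.cos(th),np.sin(th),0]);v=np.array([-u[1],u[0],0]);Z=np.array([0,0,1.])
H=np.array([.6684,.1317,.078])-.161*u
for n in("wrist","scene"):
    c=read_camera(n);K=np.array(c["camera_matrix"]);D=np.array(c["D"],float);E=np.array(c["extrinsics"])
    ys=[]
    ds=np.arange(50,70,.25)
    for d in ds:
        a=np.radians(d);r=np.cos(a)*u+np.sin(a)*Z;nn=-np.sin(a)*u+np.cos(a)*Z
        P=[H+.177*r+h*nn for h in(.006,-.006)]
        q=np.array([E[:3,:3]@p+E[:3,3] for p in P])*[1,-1,-1]
        ys.append(cv2.projectPoints(q,np.zeros(3),np.zeros(3),K,D)[0].reshape(-1,2)[:,1].mean())
    for k in blobs(c,(3,110,80),(20,255,255),5):
        x,y,w,h=cv2.boundingRect(k);m=y+(h-1)/2
        if (n=="wrist" and 255<x<290 and w>60 and 200<y<330) or (n=="scene" and 330<x<350 and 175<y<200):
            print(n,(x,y,w,h),"deg",ds[np.argmin(abs(np.array(ys)-m))])
E
python3 fit.py; python3 ang.py
```

```text
t 12.9167 deg 62.89 r 160.49 lat -0.88 Ftan,rad,lat [ -4.82 -10.25  -3.49] tau [-0.67 -0.42  0.22] [0.5847 0.106  0.2011] 0.358
wrist (272, 259, 81, 33) deg 59.75
scene (339, 184, 10, 6) deg 59.75
```

>>> jog_arm(motion=[{"translation": [-0.7, -0.5, -0.6], "turn": 0, "gripper": 1}, {"translation": [0, 0, 0], "turn": 0, "gripper": 1}, {"translation": [0, 0, 0], "turn": 0, "gripper": 1}, {"translation": [0, 0, 0], "turn": 0, "gripper": 1}, {"translation": [0, 0, 0], "turn": 0, "gripper": 1}, {"translation": [0, 0, 0], "turn": 0, "gripper": 1}, {"translation": [0, 0, 0], "turn": 0, "gripper": 1}, {"translation": [0, 0, 0], "turn": 0, "gripper": 1}, {"translation": [0, 0, 0], "turn": 0, "gripper": 1}, {"translation": [0, 0, 0], "turn": 0, "gripper": 1}, {"translation": [0, 0, 0], "turn": 0, "gripper": 1}, {"translation": [0, 0, 0], "turn": 0, "gripper": 1}])

```text
t: 14.02
eef_pos: [0.5845, 0.1059, 0.201]
tool_rot: [3.109, 0.449, 0.002]
force: [4.2, -1.9, -2.2]
width: 0.359
grip_force: 61.8
```

```bash
python3 fit.py; python3 ang.py
```

```text
t 14.0167 deg 62.93 r 160.42 lat -0.9 Ftan,rad,lat [-4.09 -0.43 -2.99] tau [-0.42 -1.3   0.08] [0.5845 0.1059 0.201 ] 0.359
wrist (272, 259, 81, 33) deg 60.0
scene (339, 184, 10, 6) deg 59.75
```

The angle is steady at 60° with the forces low, so I'm handing in.

```bash
python3 -c "
from bench import *
print(sign_off())"
```

```text
the job is handed in; nothing more can be done
None
```

I swung the cover up by its tab until the push rose about 7 N at the rubber stop (more than the 3–5 N you advised, well under 20 N), then eased it back. It is now held by the tab at about 60° open (camera readings 59.75–60.0°); the tab crept a few mm in the fingers, so I first stopped near 57° and raised it about 2.7° to correct. I never let go and saw no contact with anything else on the bench.

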